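Load a vial into the inspection slide and hold it at the click stop

ROBOT

A 6-joint arm with a two-finger parallel gripper is mounted at the origin on the work surface. World frame = base frame: x ahead of the robot, y to its left, z up, the work surface at z = 0. Lengths are in m, angles in rad, forces in N, time in s.
With the tool pointing down it reaches from about 0.3 to 0.75 m from the base axis. Payload 8.5 kg.
Tool frame: the origin (TCP) lies at the very end of the fingers, on their centre line; the grasp point (between the pads) lies grasp_offset behind it (grasp_offset is the distance from the TCP to the grasp point, in m); z points along the fingers, y is the direction in which the jaws open and shut (so a half turn about z gives the same grasp; the last joint's range is limited). The gripper opens to 88 mm and grips with 3 to 60 N. Pads are 18 mm wide; open, the fingers measure 123 mm over their backs; the gripper's body (75 mm by 187 mm) begins 45 mm behind the grasp point.
Start: joints at [-1.354, 0.381, 1.297, -0, 1.464, -0.215], TCP at [0.23, -0.5, 0.239] pointing down, gripper open.
Joint ranges: [-3.11, 3.11], [-0.89, 2.33], [0.22, 2.48], [-1.42, 4.56], [0.17, 2.85], [-2.88, 2.88]. Speed limits (rad/s): [2.39, 2.39, 3.14, 3.14, 3.14, 3.14].

INTERFACE

Orientations are given as a 3x3 rotation matrix whose columns are the frame's x, y, z axes.
In Python, from station import * gives the robot as it stands.
- The arm moves only by the tool drive_tool, never from a script. Its argument "increments" is a list that holds one entry, the list of rows, each a list of 5 numbers: the shift along the tool's x, y, z in m, then the turn about the tool's z in rad, then the gripper command: -1 is shut, 1 is fully open, values between are in proportion. A call has exactly 5 rows; each row shifts and turns the commanded pose from where the row before left it, along the tool's axes as they then stand; what a row does not reach is not made up. A row lasts 1/8 s, in which the tool goes at most 62.5 mm and 10.7 degrees, less where a joint would pass 70% of its speed; a pose out of reach is approached as far as the arm can. A call is refused whole if a number of a shift passes 0.0625 or a number of a turn 0.188, either way. A call with a gripper value outside its range is refused whole. The fingers move at their own pace and stop on an object; "force" is the grip in N (left out, the last holds). Time passes only in rows, so rows that do not move let the fingers close, or fill a call up. It gives the time, the measured TCP pose, the force and the opening at its end, in the units of the state.
- state(): the state, without advancing time (a new reading comes with each control period).
- capture(name): name is "scene" or "top" or "wrist"; returns (picture, depth): 420x560x3 uint8, blue, green, red; 420x560 float32, m along the optical axis (not along the pixel's ray), 0 where there is no reading.
- camera_model(name): a dict with "K" (3x3 intrinsics, pixels), "distortion" ([k1, k2, p1, p2, k3] as OpenCV has them; the pictures are not rectified), "extrinsics" (4x4, takes a point from camera to world coordinates). Camera axes: x right, y up, looking along -z (the intrinsics and any distortion apply to the point x, -y, -z); pixel columns grow to the right and rows downward; lengths in m; the calibration is good to about 2 mm. A picture is of the moment at which its call begins: read the wrist's pose just before it. camera_model takes no time and is no camera call; for the wrist camera it gives the pose at the moment of the call.
- sign_off(): hands the job in, once; it reports no verdict.
The state is a dict: "t": time; "joints": joint angles; "joint_vel": joint speeds; "joint_torque": joint torques, N m; "tcp_pos": TCP position; "tcp_rot": TCP orientation; "contact_force": force on the tool from outside, world axes, zero at the start; "moment": the same for the moment, N m; "gripper_width": finger opening in m.
Only numpy, scipy, OpenCV 4.12 (cv2) and the standard library are available. Lean on these libraries where they do the work, as an engineer would, in place of code of your own. Each camera call takes 0.05 s, during which the arm holds its last target.

TASK

Take the one large vial, put it upright into the round nest of the white slide carriage and press it down until the sprung pad under it is fully depressed, then let the vial go so that it stands in the nest. Then grip the carriage's white loop handle and slide the carriage along its rail towards the little inspection camera until the ball clicks into the notch, without running past it, and finish holding the handle firmly there. Leave the two small vials and the white bin alone.

Things in the scene. Friction and masses are not known exactly. Their poses are not given: they have to be found in the camera images.
- vial: The large glass vial with a flip-off cap, loose, standing upright on the table at the start (to the left of the slide). Straight body 42 mm diameter up to 54 mm height, then shoulder, neck and a 26 mm cap; 73 mm high in all. About 0.08 to 0.14 kg. Origin: centre of its underside; z up along the vial.
- small_vial_a: Bystander, loose: small vial, 24 mm diameter, 47 mm high, same make. Origin: centre of the underside.
- small_vial_b: Bystander, loose: a second small vial, 24 mm diameter, 47 mm high. Origin: centre of the underside.
- cap_bin: Bystander, loose: white open bin 100 x 100 x 45 mm, to the right of the slide. Origin: centre of the underside.
- station: Fixed slide base on the table: aluminium plate 100 x 360 mm with a rail along its y axis. Origin: at table height under the rail's centre line, 155 mm from the +y (left) end, 205 mm from the -y end; x across the rail (away from the robot), y along it, z up. The carriage slides only along this y; the job moves it to -y (robot's right).
- carriage: White carriage on the rail, 112 mm across x 160 mm along it, plate top 26 mm high. Axes parallel to the station's; origin at table height in its middle. Nest 50 mm to +y, handle 50 mm to -y, the spring ball's housing on its +x side. Slides 170 mm to -y from its left stop; starts within 30 mm of that stop, 55 to 125 mm from the notch. About 1.2 N friction; stays where left.
- handle (a point): Centre of the top bar of the carriage's white loop handle. The bar lies across the rail (station's x), 110 mm long, 16 mm thick along the rail, 18 mm high, its top 110 mm above the table; the opening under it is 82 mm wide and 66 mm high. Grip it from above, one finger on each side along the rail.
- nest (a point): Centre of the top face of the sprung black pad at rest in the carriage's nest, 34.5 mm above the table; moves with the carriage, not with the pad. The pad is a 38 mm disc in a white ring, 48 mm inner and 60 mm outer diameter, whose rim stands 9.5 mm above this point. The seated vial's underside rests here.
- pad (a joint): How far the sprung pad is pressed down, m: 0 at rest, 0.006 fully depressed (hard stop). It takes 4 N to start and 10 N to bottom; the vial's weight alone does not press it down, and it comes back up when let go.
- ball_point (a point): Point of the carriage straight under its spring ball, at table height: 74 mm to +x of the carriage's origin, same y. The ball (10 mm diameter, on the carriage, pointing down) drops into the notch when this point meets the notch body's origin.
- notch: Fixed notch block at the rail's +x side: dark plate 30 x 60 mm, two steel ribs across it 16 mm apart, 14 mm high; the notch is the gap between. It carries the small grey camera, 83 mm high, at +58 mm x, +50 mm y. Origin: table height midway between the ribs; axes as the station's. Going to -y the ball meets a crest 8 mm before the notch (push about 6 N), then drops in; the next crest is 8 mm past.

How it is judged:
By the outcome, as a careful person would: the job done as asked, in the order asked, and still so for the second after the job is handed in, while the arm keeps its last pose, push and grip.
It also fails if it takes over 67 s, if anything falls off the work surface, if the arm or the gripper's body presses on something with over 40 N, if the wrist force passes 120 N, or if a joint passes its speed limit or range.

## Working session

There is one attempt and no reset: what is moved stays moved. The work goes in short steps, Python scripts to look and compute and a tool call to move; the robot and the scene stay as the last step left them, time stands still between calls to the robot, and variables do not carry over. Pictures are saved under pics/ and viewed, and the job is handed in when it is done.

Besides the shell and the picture viewer there is one more tool, called after ">>>" by a JSON object that holds its "op" and its "data", one argument or row to a line. drive_tool: Moves the arm, as the interface text tells. Its arguments: {"type":"object","properties":{"increments":{"type":"array"},"force":{"type":"number"}},"required":["increments"]}

```bash
mkdir -p pics; ls
cat > h.py <<'E'
from station import *
import numpy as np, cv2
def snap(n,f):
    m=camera_model(n); p,d=capture(n); cv2.imwrite('pics/%s.png'%f,p); np.savez('pics/%s.npz'%f,d=d,p=p,K=m['K'],D=m['distortion'],E=m['extrinsics']); return p,d,m
def world(f,uv):
    z=np.load('pics/%s.npz'%f); uv=np.array(uv,float).reshape(-1,1,2)
    n=cv2.undistortPoints(uv,np.array(z['K'],float),np.array(z['D'],float)).reshape(-1,2)
    ui=uv.reshape(-1,2).round().astype(int); d=z['d'][ui[:,1],ui[:,0]]
    P=np.c_[n[:,0]*d,-n[:,1]*d,-d,np.ones(len(d))]
    return (P@z['E'].T)[:,:3]
def cloud(f):
    v,u=np.mgrid[0:420,0:560]
    return world(f,np.c_[u.ravel(),v.ravel()]).reshape(420,560,3)
E
python3 - <<'E'
from h import *
np.set_printoptions(precision=4,suppress=True)
for n in['scene','top']:
    p,d,m=snap(n,n+'0'); print(n,m)
print(state())
try:
    import station; print([x for x in dir(station) if x[0]!='_'], getattr(station,'grasp_offset',None))
except Exception as e: print(e)
E
```

```text
pics
scene {'K': array([[381.0863,   0.    , 284.4686],
       [  0.    , 381.0863, 207.9782],
       [  0.    ,   0.    ,   1.    ]]), 'distortion': array([-0.0276,  0.    ,  0.    ,  0.    ,  0.    ]), 'extrinsics': array([[-0.7264, -0.5195,  0.45  ,  1.0256],
       [ 0.6873, -0.5415,  0.4842,  0.4984],
       [-0.0079,  0.661 ,  0.7504,  0.9107],
       [ 0.    ,  0.    ,  0.    ,  1.    ]])}
top {'K': array([[455.8506,   0.    , 278.4234],
       [  0.    , 455.8506, 210.2602],
       [  0.    ,   0.    ,   1.    ]]), 'distortion': array([-0.0908,  0.    ,  0.    ,  0.    ,  0.    ]), 'extrinsics': array([[-0.0166,  0.9978, -0.0642,  0.4671],
       [-0.9999, -0.0164,  0.005 , -0.0151],
       [ 0.004 ,  0.0642,  0.9979,  1.2467],
       [ 0.    ,  0.    ,  0.    ,  1.    ]])}
{'t': 0.1, 'joints': array([-1.3543,  0.3811,  1.2982,  0.    ,  1.4636, -0.2153]), 'joint_vel': array([-0.0005, -0.0012, -0.0015, -0.0021,  0.001 , -0.0005]), 'joint_torque': array([  0.0032, -43.8652, -22.4912,   0.0714,   0.0342,  -0.0001]), 'tcp_pos': array([ 0.2301, -0.4993,  0.2382]), 'tcp_rot': array([[ 0.9082,  0.4185, -0.0003],
       [ 0.4185, -0.9082,  0.0013],
       [ 0.0003, -0.0013, -1.    ]]), 'contact_force': array([-0.0113,  0.3496, -0.6516]), 'moment': array([-0.0573,  0.0145,  0.033 ]), 'gripper_width': 0.08781784927633836}
['PlanningError', 'camera_model', 'capture', 'grasp_offset', 'sign_off', 'state'] 0.0187
```

View pics/scene0.png

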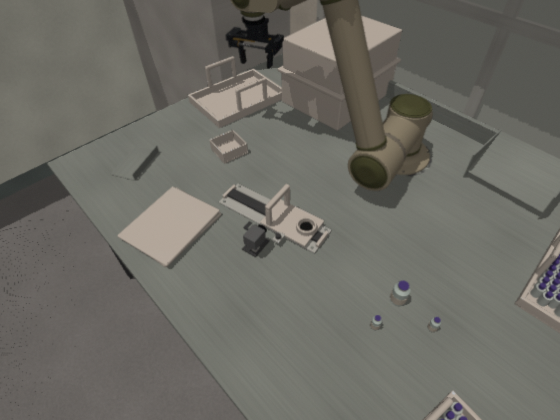

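View pics/top0.png

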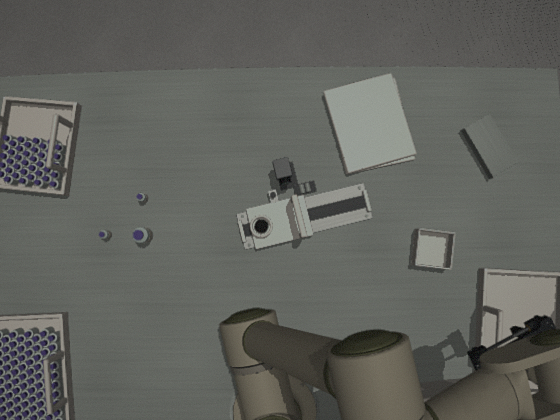

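The top view shows the large vial at about (140,235), small vials at (141,197) and (103,234), the nest at (262,226), the handle bar at (298,217), the ball housing at (272,195) and the notch block near (305,187). Next I'll measure these.

Run:
```python
from h import *
np.set_printoptions(precision=4,suppress=True)
C=cloud('top0'); S=cloud('scene0')
p=np.load('pics/top0.npz')['p']
cv2.imwrite('pics/crop0.png',cv2.resize(p[150:260,220:390],None,fx=4.6,fy=4.6,interpolation=cv2.INTER_CUBIC))
def reg(C,c,r,zl,zh):
    m=(np.hypot(C[...,0]-c[0],C[...,1]-c[1])<r)&(C[...,2]>zl)&(C[...,2]<zh); return C[m]
for nm,uv in dict(vial=(140,235),a=(141,197),b=(103,234),nest=(262,226),handle=(298,217),table=(200,300)).items():
    print(nm,C[uv[1],uv[0]])
for X,n in((C,'top'),(S,'scene')):
    v=C[235,140]; q=reg(X,v[:2],.04,.062,.09); print(n,'vialcap',len(q),q.mean(0),q.min(0),q.max(0))
    q=reg(X,v[:2],.04,.02,.06); 
    if len(q): print('body',len(q),q.min(0),q.max(0))
    h=C[217,298]; q=reg(X,h[:2],.08,.1,.118); 
    (c,s,a)=cv2.minAreaRect((q[:,:2]*1000).astype(np.float32)); print('handle',len(q),c,s,a,q.mean(0))
    u,sv,vt=np.linalg.svd(q[:,:2]-q[:,:2].mean(0)); print('dir',vt[0])
    ne=C[226,262]; q=reg(X,ne[:2],.036,.039,.05);
    if len(q)>5:
        print('ring',len(q),q.mean(0),cv2.minEnclosingCircle((q[:,:2]*1000).astype(np.float32)))
        A=np.c_[2*q[:,:2],np.ones(len(q))]; b=(q[:,:2]**2).sum(1); s=np.linalg.lstsq(A,b,rcond=None)[0]; print('fit',s[:2],np.sqrt(s[2]+s[0]**2+s[1]**2))
```

```text
vial [0.4843 0.3391 0.0716]
a [0.586  0.3451 0.0435]
b [0.4886 0.4477 0.0446]
nest [0.5039 0.0232 0.0337]
handle [ 0.5225 -0.0694  0.1105]
table [ 0.3055  0.1969 -0.0048]
top vialcap 88 [0.4852 0.3456 0.0708] [0.4739 0.3325 0.0622] [0.4975 0.3586 0.0766]
body 147 [0.4659 0.3241 0.02  ] [0.5035 0.3664 0.0598]
handle 277 (526.2546997070312, -71.39761352539062) (109.17255401611328, 15.998529434204102) 12.99841594696045 [ 0.5252 -0.0714  0.1076]
dir [-0.9747 -0.2236]
ring 133 [0.5042 0.0252 0.0422] ((503.92877197265625, 25.81243133544922), 29.647661209106445)
fit [0.5042 0.0258] 0.02662431080305971
scene vialcap 92 [0.4857 0.3482 0.0715] [0.4729 0.335  0.063 ] [0.4981 0.3594 0.0763]
body 213 [0.4692 0.3275 0.0202] [0.5051 0.368  0.0599]
handle 195 (525.424560546875, -69.38825225830078) (109.84784698486328, 18.356399536132812) 13.293539047241211 [ 0.5285 -0.0671  0.1084]
dir [0.9747 0.2234]
ring 128 [0.5037 0.0277 0.0433] ((502.265380859375, 27.272008895874023), 30.98993492126465)
fit [0.5034 0.0276] 0.02687302447888766
```

View pics/crop0.png

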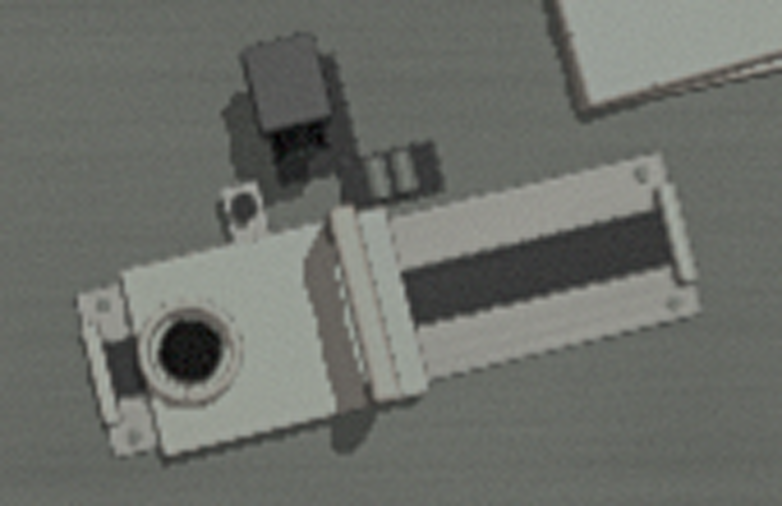

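```bash
cat >> h.py <<'E'
def plan(target,ang,rows=5,T=None):
    """print per-row tool shift to reach world target over rows, tool x axis angle to ang"""
    s=state(); p=s['tcp_pos'];R=s['tcp_rot']; a=np.arctan2(R[1,0],R[0,0])
    dl=np.array(target)-p; tool=R.T@dl
    print('t',round(s['t'],2),'pos',p.round(4),'ang',round(a,4),'total tool shift',tool.round(4),'turn',round(-((ang-a+np.pi)%(2*np.pi)-np.pi),4),'tilt z',R[:,2].round(4),'F',s['contact_force'].round(2),'w',round(s['gripper_width'],4))
E
python3 - <<'E'
from h import *
a=np.deg2rad(103);plan((.4,-.1,.24),a)
E
```

```text
t 0.1 pos [ 0.2301 -0.4993  0.2382] ang 0.4318 total tool shift [ 0.3214 -0.2915 -0.0013] turn -1.3659 tilt z [-3.0e-04  1.3e-03 -1.0e+00] F [-0.01  0.35 -0.65] w 0.0878
```

>>> {"op": "drive_tool", "data": {
  "increments": [
    [[0.05,-0.02,-0.01,0,1],[0.05,-0.02,-0.01,0,1],[0.05,-0.02,0,0,1],[0.05,-0.02,0,0,1],[0.05,-0.02,0,0,1]]
  ],
  "force": 20
}}

```text
t: 0.72
tcp_pos: [0.4163, -0.3026, 0.2586]
tcp_rot: [[0.908, 0.418, -0.0], [0.418, -0.908, 0.0], [-0.0, -0.0, -1.0]]
contact_force: [0.5, 0.3, -0.3]
gripper_width: 0.0884
```

>>> {"op": "drive_tool", "data": {
  "increments": [
    [[0,-0.03,0,-0.187,1],[0,-0.03,0,-0.187,1],[0,-0.03,0,-0.187,1],[0,-0.03,0,-0.187,1],[0,-0.03,0,-0.187,1]]
  ]
}}

```text
t: 1.35
tcp_pos: [0.3101, -0.2029, 0.2585]
tcp_rot: [[0.196, 0.981, -0.0], [0.981, -0.196, 0.0], [0.0, -0.0, -1.0]]
contact_force: [-0.3, -0.8, 0.2]
gripper_width: 0.088
```

Run:
```python
from h import *
a=np.deg2rad(103);plan((.48,.3,.24),a)
```

```text
t 1.35 pos [ 0.3101 -0.2029  0.2585] ang 1.3738 total tool shift [0.5264 0.0682 0.0187] turn -0.4239 tilt z [-4.e-04  4.e-04 -1.e+00] F [-0.3  -0.85  0.24] w 0.088
```

>>> {"op": "drive_tool", "data": {
  "increments": [
    [[0.055,0.02,0,0,1],[0.055,0.02,0,0,1],[0.055,0.02,0,0,1],[0.055,0.01,0,0,1],[0.055,0,0,0,1]]
  ]
}}

```text
t: 1.98
tcp_pos: [0.4357, 0.0532, 0.2584]
tcp_rot: [[0.202, 0.979, -0.0], [0.979, -0.202, 0.0], [-0.0, -0.0, -1.0]]
contact_force: [0.9, -1.4, -0.1]
gripper_width: 0.0882
```

>>> {"op": "drive_tool", "data": {
  "increments": [
    [[0.04,0,0,-0.14,1],[0.04,0,0,-0.14,1],[0.04,0,0,-0.14,1],[0.04,0,0,0,1],[0,0,0,0,1]]
  ]
}}

```text
t: 2.6
tcp_pos: [0.4334, 0.2112, 0.2584]
tcp_rot: [[-0.218, 0.976, -0.001], [0.976, 0.218, 0.0], [0.0, -0.001, -1.0]]
contact_force: [0.0, -0.2, -0.4]
gripper_width: 0.0882
```

Run:
```python
from h import *
a=np.deg2rad(103)
p,d,m=snap('wrist','w1'); print(m['extrinsics'].round(3),state()['tcp_pos'])
plan((.4855,.347,.04),a)
```

```text
[[ 0.976 -0.208 -0.065  0.417]
 [ 0.218  0.931  0.293  0.288]
 [-0.001 -0.301  0.954  0.404]
 [ 0.     0.     0.     1.   ]] [0.43382212 0.21000239 0.25843953]
t 2.65 pos [0.4338 0.21   0.2584] ang 1.7889 total tool shift [0.1226 0.0803 0.2184] turn -0.0088 tilt z [-7.e-04 -3.e-04 -1.e+00] F [-0.42 -0.38  0.09] w 0.088
```

View pics/w1.png

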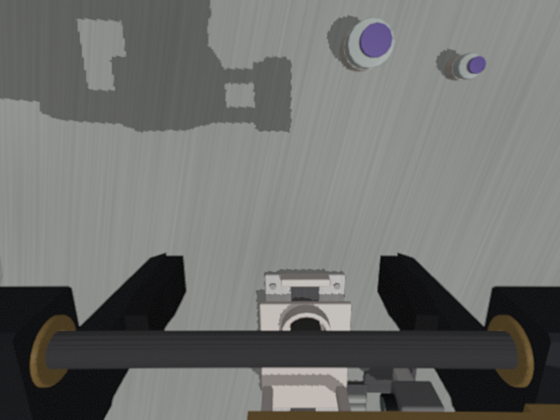

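The wrist view shows the large vial, cap at about (374,42), and a small vial at (474,65). The nest is behind the gripper bar at (305,325).

Run:
```python
from h import *
C=cloud('w1'); p=np.load('pics/w1.npz')['p'].astype(int)
X=C[(np.hypot(C[...,0]-.4855,C[...,1]-.347)<.04)&(C[...,2]>.069)]
print(len(X),X.min(0),X.max(0),(X.min(0)+X.max(0))/2)
q=C[(np.hypot(C[...,0]-.4855,C[...,1]-.347)<.04)&(C[...,2]>.03)&(C[...,2]<.06)];print(len(q),q.min(0),q.max(0))
plan((.4855,.347,.04),np.deg2rad(103))
```

```text
881 [0.47139294 0.3344511  0.06932794] [0.49799765 0.36081313 0.07550049] [0.4846953  0.34763211 0.07241421]
1113 [0.46381251 0.32703009 0.03009927] [0.50506612 0.36805869 0.05997755]
t 2.65 pos [0.4338 0.21   0.2584] ang 1.7889 total tool shift [0.1226 0.0803 0.2184] turn -0.0088 tilt z [-7.e-04 -3.e-04 -1.e+00] F [-0.42 -0.38  0.09] w 0.088
```

>>> {"op": "drive_tool", "data": {
  "increments": [
    [[0.03,0.02,0.03,0,1],[0.03,0.02,0.03,0,1],[0.03,0.02,0.03,0,1],[0.0335,0.02,0.03,0,1],[0,0,0,0,1]]
  ]
}}

```text
t: 3.28
tcp_pos: [0.4858, 0.3472, 0.1359]
tcp_rot: [[-0.215, 0.977, -0.004], [0.977, 0.215, -0.002], [-0.001, -0.005, -1.0]]
contact_force: [0.1, -0.2, 0.4]
gripper_width: 0.0883
```

>>> {"op": "drive_tool", "data": {
  "increments": [
    [[0,0,0,0,1],[0,0,0.03,0,1],[0,0,0.03,0,1],[0,0,0.02,0,1],[0,0,0,0,1]]
  ]
}}

```text
t: 3.9
tcp_pos: [0.4859, 0.3459, 0.059]
tcp_rot: [[-0.213, 0.977, -0.001], [0.977, 0.213, -0.001], [-0.0, -0.001, -1.0]]
contact_force: [-0.3, 0.1, -0.0]
gripper_width: 0.0881
```

Run:
```python
from h import *
snap('wrist','w2')
plan((.4847,.3475,.0235),np.deg2rad(103))
C=cloud('w2')
X=C[(np.hypot(C[...,0]-.4855,C[...,1]-.347)<.04)&(C[...,2]>.069)]
print(len(X),X.min(0),X.max(0),(X.min(0)+X.max(0))/2)
```

```text
t 3.95 pos [0.4864 0.3463 0.06  ] ang 1.7856 total tool shift [ 0.0015 -0.0015  0.0365] turn -0.012 tilt z [ 1.1e-03  4.0e-04 -1.0e+00] F [ 0.31  1.   -1.  ] w 0.0884
15962 [0.44720635 0.33418151 0.06900149] [0.51763869 0.37919165 0.15200397] [0.48242252 0.35668658 0.11050273]
```

View pics/w2.png

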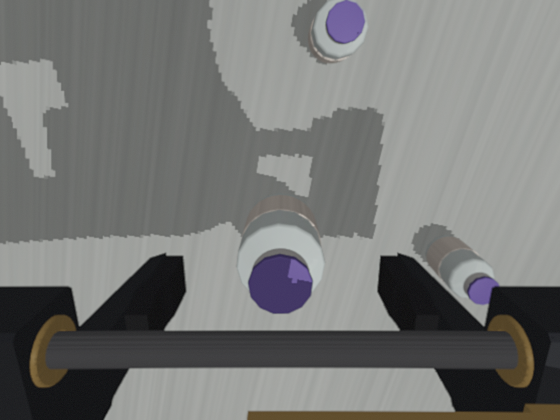

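The cap is at (281,284), centred between the fingers, and both small vials are clear. Next I'll descend and grip.

Run:
```python
from h import *
C=cloud('w2')
X=C[(np.hypot(C[...,0]-.4855,C[...,1]-.347)<.018)&(C[...,2]>.069)&(C[...,2]<.078)]
print(len(X),X.min(0),X.max(0),(X.min(0)+X.max(0))/2)
```

```text
3035 [0.47167255 0.33418151 0.06900149] [0.49867107 0.36142926 0.07457647] [0.48517181 0.34780539 0.07178898]
```

>>> {"op": "drive_tool", "data": {
  "increments": [
    [[0.001,-0.0005,0.018,0,1],[0,0,0.0185,0,1],[0,0,0,0,1],[0,0,0,0,-1],[0,0,0,0,-1]]
  ],
  "force": 25
}}

```text
t: 4.58
tcp_pos: [0.4857, 0.3482, 0.0235]
tcp_rot: [[-0.214, 0.977, 0.002], [0.977, 0.214, 0.001], [0.0, 0.002, -1.0]]
contact_force: [-0.3, 0.0, 0.7]
gripper_width: 0.0703
```

>>> {"op": "drive_tool", "data": {
  "increments": [
    [[0,0,0,0,-1],[0,0,0,0,-1],[0,0,0,0,-1],[0,0,0,0,-1],[0,0,0,0,-1]]
  ],
  "force": 30
}}

```text
t: 5.2
tcp_pos: [0.4852, 0.348, 0.0223]
tcp_rot: [[-0.214, 0.977, 0.0], [0.977, 0.214, 0.0], [0.0, 0.0, -1.0]]
contact_force: [-0.5, 0.1, 0.9]
gripper_width: 0.0414
```

>>> {"op": "drive_tool", "data": {
  "increments": [
    [[0,0,-0.02,0,-1],[0,0,-0.04,0,-1],[0,0,-0.04,0,-1],[0,0,0,0,-1],[0,0,0,0,-1]]
  ]
}}

```text
t: 5.82
tcp_pos: [0.4846, 0.3478, 0.1211]
tcp_rot: [[-0.214, 0.977, -0.002], [0.977, 0.214, -0.001], [-0.0, -0.002, -1.0]]
contact_force: [-0.1, 0.9, -1.2]
gripper_width: 0.0414
```

Run:
```python
from h import *
C=cloud('w1')
q=C[(np.hypot(C[...,0]-.504,C[...,1]-.0265)<.036)&(C[...,2]>.04)&(C[...,2]<.05)]
print(len(q))
if len(q): 
    A=np.c_[2*q[:,:2],np.ones(len(q))]; b=(q[:,:2]**2).sum(1); s=np.linalg.lstsq(A,b,rcond=None)[0]; print('fit',s[:2],np.sqrt(s[2]+s[0]**2+s[1]**2),q.min(0),q.max(0))
plan((.5038,.0265,.12),np.deg2rad(103))
```

```text
321
fit [0.50393293 0.02986433] 0.026321660984772725 [0.4747977  0.02823902 0.04001698] [0.53091151 0.05838866 0.04527401]
t 5.83 pos [0.4846 0.3478 0.1211] ang 1.7868 total tool shift [-0.3179 -0.0501  0.0014] turn -0.0109 tilt z [-1.7e-03 -8.0e-04 -1.0e+00] F [-0.13  0.91 -1.16] w 0.0414
```

>>> {"op": "drive_tool", "data": {
  "increments": [
    [[-0.03,-0.005,0,-0.01,-1],[-0.045,-0.008,0,0,-1],[-0.05,-0.008,0,0,-1],[-0.05,-0.008,0,0,-1],[-0.05,-0.008,0,0,-1]]
  ]
}}

```text
t: 6.45
tcp_pos: [0.4985, 0.1189, 0.1207]
tcp_rot: [[-0.224, 0.975, -0.003], [0.975, 0.224, -0.0], [0.001, -0.003, -1.0]]
contact_force: [-0.1, -0.2, -1.5]
gripper_width: 0.0415
```

>>> {"op": "drive_tool", "data": {
  "increments": [
    [[-0.05,-0.008,0,0,-1],[-0.03,-0.004,0,0,-1],[-0.011,0,0,0,-1],[0,0,0,0,-1],[0,0,0,0,-1]]
  ]
}}

```text
t: 7.08
tcp_pos: [0.5077, 0.0302, 0.1219]
tcp_rot: [[-0.225, 0.974, -0.001], [0.974, 0.225, 0.0], [0.001, -0.001, -1.0]]
contact_force: [0.1, -0.5, -1.2]
gripper_width: 0.0413
```

Run:
```python
from h import *
plan((.5037,.0277,.075),np.deg2rad(103))
snap('top','t3');snap('scene','s3')
p=np.load('pics/t3.npz')['p'][170:270,190:360];s=np.load('pics/s3.npz')['p'][130:280,200:400]
cv2.imwrite('pics/c3.png',np.vstack([cv2.resize(p,(500,294)),cv2.resize(s,(500,300))]))
for f in('t3','s3'):
    C=cloud(f);q=C[(np.hypot(C[...,0]-.504,C[...,1]-.0265)<.036)&(C[...,2]>.0395)&(C[...,2]<.05)]; print(f,len(q))
```

```text
t 7.08 pos [0.5077 0.0302 0.1219] ang 1.798 total tool shift [-0.0016 -0.0044  0.0469] turn 0.0003 tilt z [-8.e-04  4.e-04 -1.e+00] F [ 0.14 -0.52 -1.24] w 0.0413
t3 0
s3 116
```

View pics/c3.png

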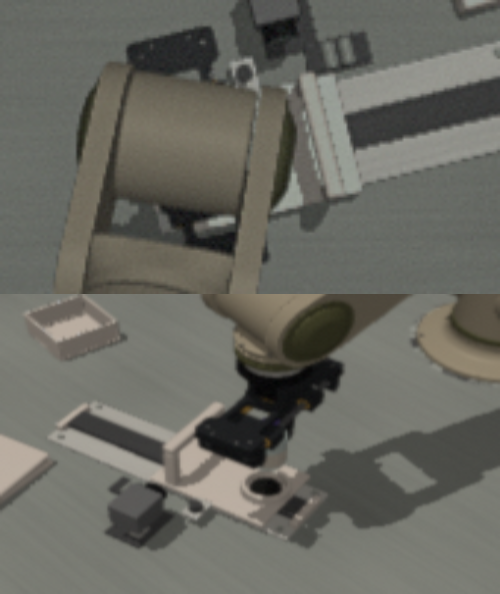

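The top view is blocked by the wrist. The scene view shows the vial hanging above and just behind the nest. I'll correct the position and then descend.

>>> {"op": "drive_tool", "data": {
  "increments": [
    [[-0.0016,-0.0044,0.015,0,-1],[0,0,0.02,0,-1],[0,0,0,0,-1],[0,0,0,0,-1],[0,0,0,0,-1]]
  ]
}}

```text
t: 7.8
tcp_pos: [0.5044, 0.0267, 0.088]
tcp_rot: [[-0.224, 0.975, 0.001], [0.975, 0.224, -0.0], [-0.001, 0.001, -1.0]]
contact_force: [-0.1, 0.6, -1.0]
gripper_width: 0.0414
```

Run:
```python
from h import *
plan((.5037,.0277,.060),np.deg2rad(103))
snap('scene','s4')
s=np.load('pics/s4.npz')['p'][180:260,240:350]
cv2.imwrite('pics/c4.png',cv2.resize(s,(770,560),interpolation=cv2.INTER_CUBIC))
```

```text
t 7.8 pos [0.5044 0.0267 0.088 ] ang 1.7971 total tool shift [ 0.0012 -0.0005  0.028 ] turn -0.0006 tilt z [ 1.3e-03 -2.0e-04 -1.0e+00] F [-0.13  0.56 -0.95] w 0.0414
```

View pics/c4.png

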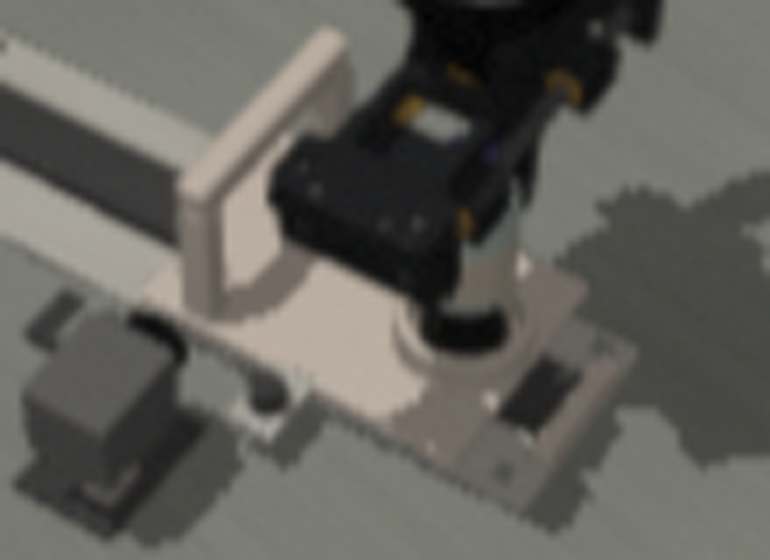

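The vial bottom sits over the nest at about (470,320) in the crop. I'll lower it slowly and watch the force.

>>> {"op": "drive_tool", "data": {
  "increments": [
    [[0.0008,0,0.006,0,-1],[0,0,0.006,0,-1],[0,0,0.006,0,-1],[0,0,0.006,0,-1],[0,0,0,0,-1]]
  ]
}}

```text
t: 8.48
tcp_pos: [0.5036, 0.0273, 0.0627]
tcp_rot: [[-0.224, 0.975, -0.001], [0.975, 0.224, 0.0], [0.0, -0.001, -1.0]]
contact_force: [-0.2, 0.1, -0.6]
gripper_width: 0.0412
```

Run:
```python
from h import *
plan((.5037,.0277,.057),np.deg2rad(103)); print(state()['moment'])
```

```text
t 8.47 pos [0.5036 0.0273 0.0627] ang 1.7968 total tool shift [0.0003 0.0002 0.0057] turn -0.0009 tilt z [-1.1e-03  2.0e-04 -1.0e+00] F [-0.21  0.08 -0.63] w 0.0412
[-0.00832534 -0.13856398  0.00607359]
```

>>> {"op": "drive_tool", "data": {
  "increments": [
    [[0,0,0.002,0,-1],[0,0,0.002,0,-1],[0,0,0.002,0,-1],[0,0,0.001,0,-1],[0,0,0.0,0,-1]]
  ],
  "force": 55
}}

```text
t: 9.1
tcp_pos: [0.5039, 0.0273, 0.0565]
tcp_rot: [[-0.224, 0.975, 0.0], [0.975, 0.224, -0.0], [-0.0, 0.0, -1.0]]
contact_force: [-1.6, -0.5, 2.4]
gripper_width: 0.0412
```

>>> {"op": "drive_tool", "data": {
  "increments": [
    [[0,0,0.001,0,-1],[0,0,0.001,0,-1],[0,0,0.001,0,-1],[0,0,0,0,-1],[0,0,0.0,0,-1]]
  ]
}}

```text
t: 9.72
tcp_pos: [0.5039, 0.0273, 0.0534]
tcp_rot: [[-0.224, 0.975, 0.0], [0.975, 0.224, -0.0], [-0.0, 0.0, -1.0]]
contact_force: [-2.6, 0.6, 6.2]
gripper_width: 0.0404
```

>>> {"op": "drive_tool", "data": {
  "increments": [
    [[0,0,0.001,0,-1],[0,0,0.001,0,-1],[0,0,0.001,0,-1],[0,0,0,0,-1],[0,0,0.0,0,-1]]
  ]
}}

```text
t: 10.35
tcp_pos: [0.5039, 0.0273, 0.0507]
tcp_rot: [[-0.224, 0.975, 0.0], [0.975, 0.224, -0.0], [-0.0, 0.0, -1.0]]
contact_force: [-2.9, -0.6, 8.5]
gripper_width: 0.0412
```

>>> {"op": "drive_tool", "data": {
  "increments": [
    [[0,0,0.001,0,-1],[0,0,0,0,-1],[0,0,0.0,0,-1],[0,0,0,0,-1],[0,0,0.0,0,-1]]
  ]
}}

```text
t: 10.98
tcp_pos: [0.504, 0.0272, 0.0506]
tcp_rot: [[-0.224, 0.975, 0.001], [0.975, 0.224, -0.001], [-0.001, 0.001, -1.0]]
contact_force: [-6.1, 0.2, 20.3]
gripper_width: 0.0409
```

The force jumped to 20 N at the hard stop, 6 mm below contact, so the pad is bottomed. I'll ease up to the rest height before releasing so the vial doesn't pop.

>>> {"op": "drive_tool", "data": {
  "increments": [
    [[0,0,-0.002,0,-1],[0,0,-0.002,0,-1],[0,0,-0.002,0,-1],[0,0,-0.0012,0,-1],[0,0,0.0,0,-1]]
  ],
  "force": 25
}}

```text
t: 11.6
tcp_pos: [0.5039, 0.0272, 0.0564]
tcp_rot: [[-0.224, 0.975, 0.0], [0.975, 0.224, -0.0], [-0.0, 0.0, -1.0]]
contact_force: [-1.2, -1.4, 3.5]
gripper_width: 0.0412
```

>>> {"op": "drive_tool", "data": {
  "increments": [
    [[0,0,0,0,-0.3],[0,0,0,0,0],[0,0,0,0,0.5],[0,0,0,0,1],[0,0,0.0,0,1]]
  ]
}}

```text
t: 12.22
tcp_pos: [0.5038, 0.0273, 0.0564]
tcp_rot: [[-0.224, 0.975, -0.0], [0.975, 0.224, 0.0], [0.0, 0.0, -1.0]]
contact_force: [-0.5, 0.7, 0.1]
gripper_width: 0.072
```

>>> {"op": "drive_tool", "data": {
  "increments": [
    [[0,0,0,0,1],[0,0,0,0,1],[0,0,-0.01,0,1],[0,0,-0.02,0,1],[0,0,-0.03,0,1]]
  ]
}}

```text
t: 12.85
tcp_pos: [0.5035, 0.0273, 0.1173]
tcp_rot: [[-0.224, 0.975, -0.001], [0.975, 0.224, 0.0], [0.0, -0.001, -1.0]]
contact_force: [0.2, 0.1, 1.1]
gripper_width: 0.0884
```

>>> {"op": "drive_tool", "data": {
  "increments": [
    [[0,0,-0.05,0,1],[0,0,-0.05,0,1],[0,0,-0.02,0,1],[0,0,0,0,1],[0,0,0,0,1]]
  ]
}}

```text
t: 13.48
tcp_pos: [0.5033, 0.0274, 0.2356]
tcp_rot: [[-0.224, 0.975, -0.002], [0.975, 0.224, 0.0], [0.001, -0.002, -1.0]]
contact_force: [-0.7, -0.2, -0.1]
gripper_width: 0.0881
```

Run:
```python
from h import *
snap('wrist','w5');snap('scene','s5')
plan((.52,-.07,.24),np.deg2rad(13))
s=np.load('pics/s5.npz')['p'][180:260,240:350]
w=np.load('pics/w5.npz')['p']
cv2.imwrite('pics/c5.png',np.hstack([cv2.resize(s,(400,300),interpolation=cv2.INTER_CUBIC),cv2.resize(w,(400,300))]))
```

```text
t 13.57 pos [0.5034 0.0274 0.2353] ang 1.7968 total tool shift [-0.0986 -0.0056 -0.0047] turn 1.5699 tilt z [-2.3e-03  4.0e-04 -1.0e+00] F [-0.38 -0.4  -0.31] w 0.0882
```

View pics/c5.png

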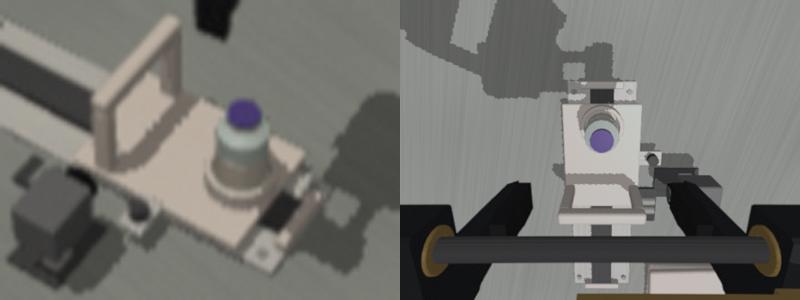

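The vial stands in the nest with its cap visible in both views. Now I'll turn the tool for the handle.

>>> {"op": "drive_tool", "data": {
  "increments": [
    [[-0.033,0,0,0,1],[-0.033,0,0,0,1],[-0.033,0,0,0.18,1],[0,0,0,0.187,1],[0,0,0,0.187,1]]
  ]
}}

```text
t: 14.2
tcp_pos: [0.5258, -0.0696, 0.2353]
tcp_rot: [[0.329, 0.944, -0.002], [0.944, -0.329, 0.001], [0.0, -0.002, -1.0]]
contact_force: [0.1, 0.4, 0.4]
gripper_width: 0.0885
```

>>> {"op": "drive_tool", "data": {
  "increments": [
    [[0,0,0,0.187,1],[0,0,0,0.187,1],[0,0,0,0.187,1],[0,0,0,0.187,1],[0,0,0,0.187,1]]
  ]
}}

```text
t: 14.82
tcp_pos: [0.5258, -0.0691, 0.2355]
tcp_rot: [[0.955, 0.297, -0.002], [0.297, -0.955, 0.001], [-0.002, -0.001, -1.0]]
contact_force: [-0.7, -0.5, -0.3]
gripper_width: 0.088
```

>>> {"op": "drive_tool", "data": {
  "increments": [
    [[0,0,0,0.08,1],[0,0,0,0,1],[0,0,0,0,1],[0,0,0,0,1],[0,0,0,0,1]]
  ]
}}

```text
t: 15.45
tcp_pos: [0.526, -0.0692, 0.2364]
tcp_rot: [[0.974, 0.226, -0.0], [0.226, -0.974, 0.0], [-0.0, -0.0, -1.0]]
contact_force: [0.5, -0.7, -0.0]
gripper_width: 0.0879
```

Run:
```python
from h import *
plan((.526,-.0697,.082),np.deg2rad(13))
snap('wrist','w6');snap('top','t6');snap('scene','s6')
```

```text
t 15.45 pos [ 0.526  -0.0692  0.2364] ang 0.2283 total tool shift [-1.000e-04  5.000e-04  1.544e-01] turn 0.0014 tilt z [-1.e-04  0.e+00 -1.e+00] F [ 0.53 -0.67 -0.03] w 0.0879
```

View pics/w6.png

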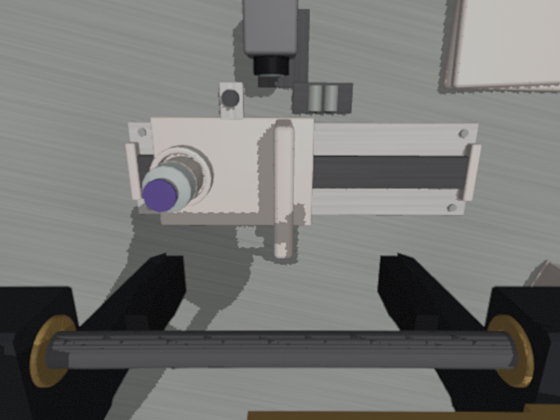

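View pics/s6.png

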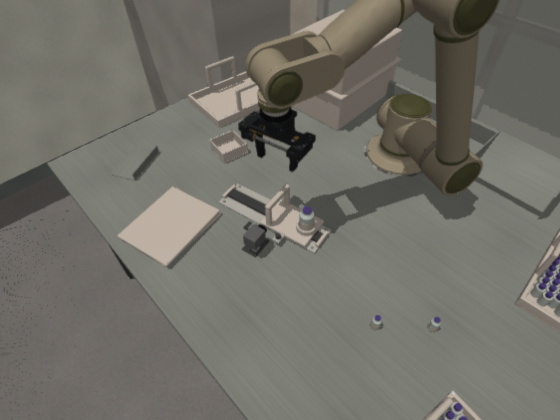

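In the wrist view the ball housing is at (231,97), the two ribs at (315,97) and (331,97), the handle bar at x≈284 and the vial in the nest. I'll use this to measure the travel.

Run:
```python
from h import *
np.set_printoptions(precision=4,suppress=True)
th=np.deg2rad(13.0); ex=np.array([np.cos(th),np.sin(th)]);ey=np.array([-np.sin(th),np.cos(th)])
C=cloud('w6'); w=C[...,:2]; X=w@ex; Y=w@ey; Z=C[...,2]
print('uv',world('w6',[(231,97),(315,97),(323,97),(331,97)]))
h=np.array([.526,-.0695]); hx,hy=h@ex,h@ey
m=(abs(X-hx)<.06)&(abs(Y-hy)<.03)&(Z>.102)&(Z<.116); print('handle',m.sum(),X[m].min(),X[m].max(),Y[m].min(),Y[m].max(),(Y[m].min()+Y[m].max())/2, 'TCP',hx,hy)
# ball housing
cb=C[97,231,:2]
m=(abs(X-cb@ex)<.012)&(abs(Y-cb@ey)<.02)&(Z>.012); print('housing',m.sum(),X[m].min(),X[m].max(),Y[m].min(),Y[m].max(),Z[m].max(),(Y[m].min()+Y[m].max())/2)
for v in(93,97,101): print('rib profile',v,[(u,round(float(Y[v,u]),4),round(float(Z[v,u]),4)) for u in range(292,354,2)])
p=np.load('pics/w6.npz')['p']; g=p[97,300:350].mean(1); print(g.astype(int))
cv2.imwrite('pics/c6.png',cv2.resize(p[60:140,200:370],None,fx=4.5,fy=4.5,interpolation=cv2.INTER_CUBIC))
```

```text
uv [[ 0.5888 -0.0065  0.0381]
 [ 0.6066 -0.0839  0.0149]
 [ 0.6085 -0.0925  0.0064]
 [ 0.6101 -0.0994  0.0137]]
handle 2597 0.44371697386813574 0.5520890782103884 -0.1950117724384549 -0.179185732704737 -0.18709875257159597 TCP 0.4968845558001352 -0.18604297408744686
housing 614 0.560205891628723 0.5838169275602165 -0.14832994353944498 -0.12626221903281176 0.03999042087376198 -0.13729608128612836
rib profile 93 [(292, -0.196, 0.0002), (294, -0.1977, 0.0085), (296, -0.1998, 0.007), (298, -0.2017, 0.008), (300, -0.2038, 0.007), (302, -0.2058, 0.0072), (304, -0.2077, 0.0075), (306, -0.2098, 0.0064), (308, -0.2118, 0.0066), (310, -0.2133, 0.0129), (312, -0.2152, 0.0136), (314, -0.2171, 0.015), (316, -0.2193, 0.0119), (318, -0.2212, 0.0125), (320, -0.2233, 0.0119), (322, -0.2259, 0.0057), (324, -0.2276, 0.0085), (326, -0.2292, 0.012), (328, -0.2311, 0.0123), (330, -0.2329, 0.0135), (332, -0.2348, 0.014), (334, -0.2369, 0.0133), (336, -0.239, 0.012), (338, -0.2418, 0.007), (340, -0.2439, 0.0059), (342, -0.2458, 0.0067), (344, -0.2478, 0.0068), (346, -0.2497, 0.0071), (348, -0.2515, 0.0084),
[... 1066 characters left out ...]
-0.2155, 0.0133), (314, -0.2174, 0.0135), (316, -0.2195, 0.0128), (318, -0.2214, 0.0136), (320, -0.2236, 0.0113), (322, -0.2261, 0.0066), (324, -0.2277, 0.01), (326, -0.2296, 0.0112), (328, -0.2315, 0.0117), (330, -0.2331, 0.0144), (332, -0.2352, 0.0141), (334, -0.2373, 0.0131), (336, -0.2394, 0.0124), (338, -0.2423, 0.0058), (340, -0.2444, 0.0057), (342, -0.2464, 0.0054), (344, -0.2482, 0.0068), (346, -0.2503, 0.0064), (348, -0.2521, 0.0077), (350, -0.2541, 0.0078), (352, -0.2577, -0.0006)]
[ 78  78  79  79  78  78  78  77  86 104 116 123 131 138 144 151 150 144
 139 132 119  99  79  73  85 104 115 123 129 136 143 150 149 145 141 132
 122 100  80  77  78  79  77  79  78  78  77  79  77  77]
```

View pics/c6.png

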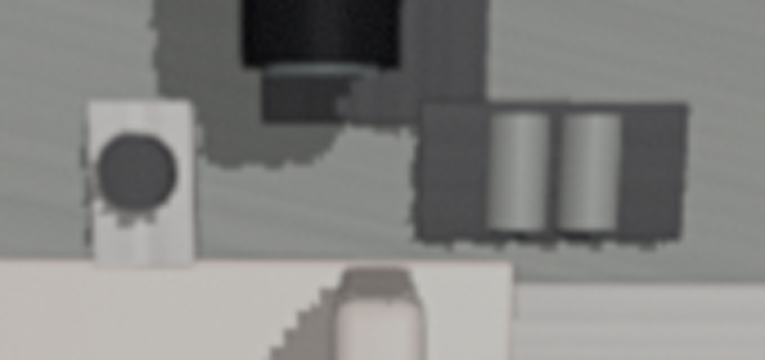

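>>> {"op": "drive_tool", "data": {
  "increments": [
    [[0.0005,0.001,0.03,0,1],[0,0,0.04,0,1],[0,0,0.035,0,1],[0,0,0.0,0,1],[0,0,0,0,1]]
  ]
}}

```text
t: 16.23
tcp_pos: [0.5274, -0.0703, 0.1328]
tcp_rot: [[0.974, 0.226, 0.002], [0.226, -0.974, -0.001], [0.002, 0.001, -1.0]]
contact_force: [0.8, -0.4, -0.4]
gripper_width: 0.0882
```

Run:
```python
from h import *
plan((.526,-.0705,.082),np.deg2rad(13))
snap('wrist','w7')
```

```text
t 16.23 pos [ 0.5274 -0.0703  0.1328] ang 0.2279 total tool shift [-0.0015 -0.0002  0.0508] turn 0.001 tilt z [ 1.9e-03 -7.0e-04 -1.0e+00] F [ 0.78 -0.38 -0.35] w 0.0882
```

View pics/w7.png

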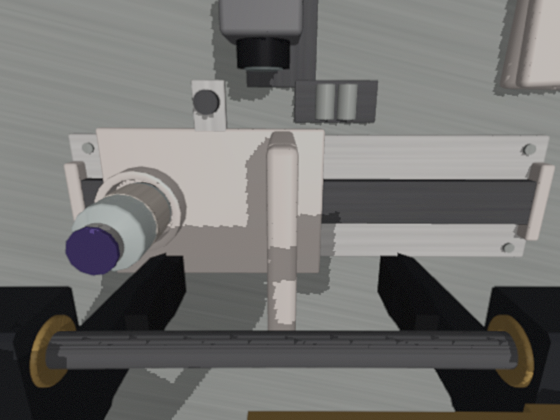

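The bar (x≈283) is centred between the fingers and the vial is clear of the left finger. I'll descend and grip.

>>> {"op": "drive_tool", "data": {
  "increments": [
    [[0,0,0.02,0,1],[0,0,0.02,0,1],[0,0,0.011,0,1],[0,0,0.0,0,0],[0,0,0,0,-0.4]]
  ],
  "force": 15
}}

```text
t: 16.9
tcp_pos: [0.5272, -0.0702, 0.0813]
tcp_rot: [[0.974, 0.226, 0.002], [0.226, -0.974, -0.001], [0.001, 0.001, -1.0]]
contact_force: [-0.6, -0.7, -0.7]
gripper_width: 0.0701
```

>>> {"op": "drive_tool", "data": {
  "increments": [
    [[0,0,0,0,-0.4],[0,0,0,0,-0.5],[0,0,0,0,-0.6],[0,0,0,0,-1],[0,0,0,0,-1]]
  ]
}}

```text
t: 17.52
tcp_pos: [0.5267, -0.07, 0.0804]
tcp_rot: [[0.974, 0.226, -0.0], [0.226, -0.974, 0.0], [-0.0, -0.0, -1.0]]
contact_force: [-0.2, 0.2, 0.4]
gripper_width: 0.0205
```

>>> {"op": "drive_tool", "data": {
  "increments": [
    [[0,0,0,0,-1],[0,0,0,0,-1],[0,0,0,0,-1],[0,0,0,0,-1],[0,0,0,0,-1]]
  ],
  "force": 40
}}

```text
t: 18.15
tcp_pos: [0.5267, -0.0701, 0.0804]
tcp_rot: [[0.974, 0.226, 0.0], [0.226, -0.974, -0.0], [-0.0, 0.0, -1.0]]
contact_force: [0.0, 0.3, -0.2]
gripper_width: 0.0156
```

Run:
```python
from h import *
plan((.526,-.0705,.082),np.deg2rad(13)); s=state(); print(s['tcp_pos'][:2]@[-np.sin(.2269),np.cos(.2269)],s['moment'])
snap('wrist','w8')
```

```text
t 18.15 pos [ 0.5267 -0.0701  0.0804] ang 0.2277 total tool shift [-0.0008  0.0002 -0.0016] turn 0.0008 tilt z [ 0.e+00 -1.e-04 -1.e+00] F [ 0.04  0.31 -0.19] w 0.0156
-0.18678700050293268 [-0.08649719 -0.0766488   0.01186418]
```

View pics/w8.png

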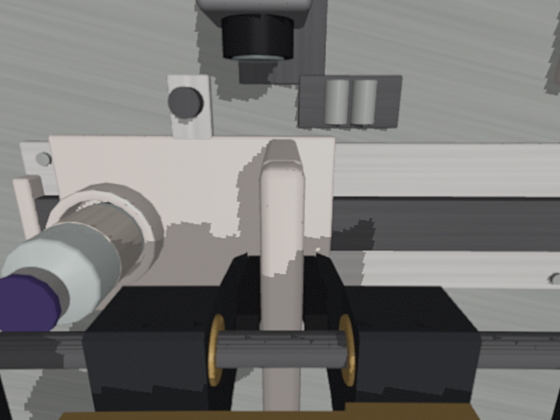

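>>> {"op": "drive_tool", "data": {
  "increments": [
    [[0,0.003,0,0,-1],[0,0.007,0,0,-1],[0,0.01,0,0,-1],[0,0.01,0,0,-1],[0,0.01,0,0,-1]]
  ]
}}

```text
t: 18.82
tcp_pos: [0.5358, -0.1099, 0.0804]
tcp_rot: [[0.974, 0.225, -0.0], [0.225, -0.974, 0.0], [-0.0, -0.0, -1.0]]
contact_force: [-1.4, 1.6, 1.2]
gripper_width: 0.0151
```

>>> {"op": "drive_tool", "data": {
  "increments": [
    [[0,0.01,0,0,-1],[0,0.01,0,0,-1],[0,0.007,0,0,-1],[0,0.003,0,0,-1],[0,0,0,0,-1]]
  ]
}}

```text
t: 19.45
tcp_pos: [0.5424, -0.1387, 0.0804]
tcp_rot: [[0.974, 0.226, -0.0], [0.226, -0.974, -0.001], [-0.0, 0.001, -1.0]]
contact_force: [-3.5, -2.2, 1.8]
gripper_width: 0.0154
```

Run:
```python
from h import *
plan((.526,-.0705,.082),np.deg2rad(13)); s=state(); print(s['tcp_pos'][:2]@[-np.sin(.2269),np.cos(.2269)],s['moment'])
snap('wrist','w9')
```

```text
t 19.45 pos [ 0.5424 -0.1387  0.0804] ang 0.2277 total tool shift [-0.0006 -0.0701 -0.0016] turn 0.0008 tilt z [-2.e-04 -7.e-04 -1.e+00] F [-3.48 -2.22  1.82] w 0.0154
-0.257143850866217 [-0.28137022  0.60760942 -0.08121331]
```

View pics/w9.png

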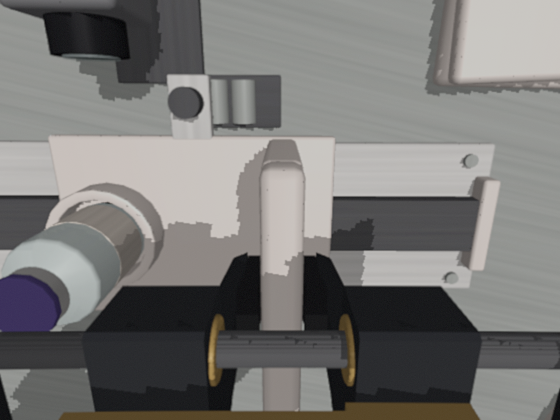

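The handle is still firmly held, the right rib is at (244,102) and the ball housing at (185,103), with the left rib just beside it. I'll re-measure what remains.

Run:
```python
from h import *
th=np.deg2rad(13.0); ex=np.array([np.cos(th),np.sin(th)]);ey=np.array([-np.sin(th),np.cos(th)])
C=cloud('w9'); X=C[...,:2]@ex;Y=C[...,:2]@ey;Z=C[...,2]
for v in(95,102,110): 
    print([(u,round(float(Y[v,u]),4),round(float(Z[v,u]),3)) for u in range(162,286,3)])
```

```text
[(162, -0.1851, 0.001), (165, -0.1865, -0.0), (168, -0.1995, 0.037), (171, -0.2013, 0.038), (174, -0.2026, 0.037), (177, -0.2044, 0.038), (180, -0.2057, 0.037), (183, -0.2073, 0.038), (186, -0.2086, 0.037), (189, -0.2103, 0.038), (192, -0.2119, 0.038), (195, -0.2132, 0.037), (198, -0.2142, 0.035), (201, -0.2143, 0.028), (204, -0.2153, 0.026), (207, -0.2167, 0.025), (210, -0.2182, 0.024), (213, -0.2178, 0.013), (216, -0.2198, 0.014), (219, -0.2213, 0.013), (222, -0.2228, 0.012), (225, -0.2244, 0.011), (228, -0.2254, 0.006), (231, -0.2274, 0.008), (234, -0.2297, 0.012), (237, -0.2315, 0.013), (240, -0.2332, 0.013), (243, -0.2349, 0.014), (246, -0.2367, 0.014), (249, -0.2382, 0.012), (252, -0.2399, 0.012), (255, -0.2413, 0.007), (258, -0.2431, 0.007), (261, -0.2448, 0.008), (264, -0.2465, 0.007), (267, -0.2484, 0.008), (270, -0.2501, 0.007), (273, -0.2518, 0.006), (276, -0.2536, 0.007), (279, -0.2553, 0.007), (282, -0.2571, 0.0), (285, -0.2589, 0.0)]
[(162, -0.1842, -0.0), (165, -0.1862, 0.0), (168, -0.1993, 0.037), (171, -0.2005, 0.036), (174, -0.2027, 0.038), (177, -0.2038, 0.037), (1
[... 1073 characters left out ...]
5, -0.2127, 0.037), (198, -0.2143, 0.038), (201, -0.2142, 0.03), (204, -0.2148, 0.026), (207, -0.2166, 0.027), (210, -0.218, 0.025), (213, -0.2176, 0.014), (216, -0.219, 0.013), (219, -0.221, 0.014), (222, -0.2224, 0.012), (225, -0.224, 0.011), (228, -0.2253, 0.008), (231, -0.227, 0.008), (234, -0.2293, 0.012), (237, -0.231, 0.012), (240, -0.2328, 0.012), (243, -0.2348, 0.015), (246, -0.2365, 0.015), (249, -0.238, 0.012), (252, -0.2397, 0.012), (255, -0.2412, 0.009), (258, -0.2429, 0.007), (261, -0.2447, 0.007), (264, -0.2464, 0.007), (267, -0.2482, 0.007), (270, -0.25, 0.006), (273, -0.2518, 0.007), (276, -0.2535, 0.006), (279, -0.2553, 0.007), (282, -0.2571, -0.001), (285, -0.259, -0.001)]
```

The remaining travel is about 18.5 mm by both measures, with the crest at about 10.5 mm. I'll go in small steps.

>>> {"op": "drive_tool", "data": {
  "increments": [
    [[0,0.002,0,0,-1],[0,0.002,0,0,-1],[0,0.002,0,0,-1],[0,0.002,0,0,-1],[0,0,0,0,-1]]
  ]
}}

```text
t: 20.12
tcp_pos: [0.5438, -0.1447, 0.0804]
tcp_rot: [[0.974, 0.226, -0.002], [0.226, -0.974, 0.002], [-0.001, -0.003, -1.0]]
contact_force: [-5.2, 4.6, 5.4]
gripper_width: 0.0154
```

>>> {"op": "drive_tool", "data": {
  "increments": [
    [[0,0.001,0,0,-1],[0,0.001,0,0,-1],[0,0,0,0,-1],[0,0,0,0,-1],[0,0,0,0,-1]]
  ]
}}

```text
t: 20.75
tcp_pos: [0.5444, -0.1472, 0.0804]
tcp_rot: [[0.974, 0.226, -0.001], [0.226, -0.974, 0.001], [-0.001, -0.002, -1.0]]
contact_force: [-5.5, 3.1, 4.7]
gripper_width: 0.0153
```

>>> {"op": "drive_tool", "data": {
  "increments": [
    [[0,0.001,0,0,-1],[0,0.001,0,0,-1],[0,0,0,0,-1],[0,0,0,0,-1],[0,0,0,0,-1]]
  ]
}}

```text
t: 21.38
tcp_pos: [0.5449, -0.1496, 0.0804]
tcp_rot: [[0.974, 0.226, -0.001], [0.226, -0.974, 0.001], [-0.001, -0.001, -1.0]]
contact_force: [-5.5, 1.3, 4.4]
gripper_width: 0.0155
```

>>> {"op": "drive_tool", "data": {
  "increments": [
    [[0,0.001,0,0,-1],[0,0.001,0,0,-1],[0,0,0,0,-1],[0,0,0,0,-1],[0,0,0,0,-1]]
  ]
}}

```text
t: 22.0
tcp_pos: [0.5454, -0.1517, 0.0804]
tcp_rot: [[0.974, 0.226, -0.001], [0.226, -0.974, 0.0], [-0.001, -0.001, -1.0]]
contact_force: [-4.9, -0.1, 2.9]
gripper_width: 0.0151
```

>>> {"op": "drive_tool", "data": {
  "increments": [
    [[-0.0005,0.001,0,0,-1],[0,0.001,0,0,-1],[0,0,0,0,-1],[0,0,0,0,-1],[0,0,0,0,-1]]
  ]
}}

```text
t: 22.62
tcp_pos: [0.546, -0.1543, 0.0805]
tcp_rot: [[0.974, 0.226, 0.001], [0.226, -0.974, -0.001], [0.001, 0.001, -1.0]]
contact_force: [0.1, -1.7, 0.6]
gripper_width: 0.0153
```

>>> {"op": "drive_tool", "data": {
  "increments": [
    [[0,0.001,0,0,-1],[0,0.001,0,0,-1],[0,0,0,0,-1],[0,0,0,0,-1],[0,0,0,0,-1]]
  ]
}}

```text
t: 23.25
tcp_pos: [0.5463, -0.1561, 0.0804]
tcp_rot: [[0.974, 0.226, 0.001], [0.226, -0.974, -0.0], [0.0, 0.0, -1.0]]
contact_force: [0.6, -1.7, -1.3]
gripper_width: 0.0153
```

Run:
```python
from h import *
th=np.deg2rad(13.0); ex=np.array([np.cos(th),np.sin(th)]);ey=np.array([-np.sin(th),np.cos(th)])
s=state(); print(s['t'],s['tcp_pos'],s['tcp_pos'][:2]@ey,'Fx,y',s['contact_force'][:2]@ex,s['contact_force'][:2]@ey,s['gripper_width'])
snap('wrist','w10'); snap('scene','s10')
C=cloud('w10'); X=C[...,:2]@ex;Y=C[...,:2]@ey;Z=C[...,2]
for v in(95,102): 
    print([(u,round(float(Y[v,u]),4),round(float(Z[v,u]),3)) for u in range(150,286,4)])
```

```text
23.25 [ 0.54632885 -0.15609566  0.08044328] -0.2749921919107581 Fx,y 0.1901089673622929 -1.8054366289874648 0.015287672312427402
[(150, -0.1975, 0.006), (154, -0.2001, 0.007), (158, -0.2026, 0.007), (162, -0.2046, 0.007), (166, -0.2072, 0.007), (170, -0.2184, 0.037), (174, -0.2208, 0.038), (178, -0.2224, 0.037), (182, -0.2248, 0.039), (186, -0.2266, 0.038), (190, -0.2284, 0.037), (194, -0.2306, 0.038), (198, -0.2318, 0.034), (202, -0.2323, 0.027), (206, -0.2342, 0.026), (210, -0.2359, 0.023), (214, -0.2364, 0.014), (218, -0.2384, 0.013), (222, -0.2404, 0.011), (226, -0.242, 0.006), (230, -0.2444, 0.007), (234, -0.2468, 0.007), (238, -0.2491, 0.007), (242, -0.2515, 0.007), (246, -0.2539, 0.007), (250, -0.2561, 0.006), (254, -0.258, -0.001), (258, -0.2604, -0.001), (262, -0.2629, 0.0), (266, -0.2653, -0.0), (270, -0.2677, 0.001), (274, -0.2701, 0.001), (278, -0.2725, 0.001), (282, -0.275, -0.001)]
[(150, -0.1977, 0.008), (154, -0.1994, 0.006), (158, -0.2021, 0.007), (162, -0.2043, 0.007), (166, -0.2066, 0.007), (170, -0.2178, 0.036), (174, -0.2206, 0.039), (178, -0.2221, 0.037), (182, -0.2246, 0.039), (186, -0.2263, 0.038), (190, -0.2282, 0.037), (194, -0.2304, 0.038), (198, -0.2323, 0.037), (202, -0.233, 0.031), (206, -0.2341, 0.026), (210, -0.2358, 0.024), (214, -0.236, 0.013), (218, -0.2384, 0.013), (222, -0.2403, 0.011), (226, -0.242, 0.007), (230, -0.2443, 0.007), (234, -0.2467, 0.007), (238, -0.249, 0.007), (242, -0.2513, 0.006), (246, -0.2537, 0.007), (250, -0.2561, 0.007), (254, -0.258, 0.0), (258, -0.2603, -0.001), (262, -0.2628, 0.0), (266, -0.2652, 0.0), (270, -0.2677, -0.0), (274, -0.2701, -0.0), (278, -0.2725, -0.001), (282, -0.275, -0.001)]
```

View pics/w10.png

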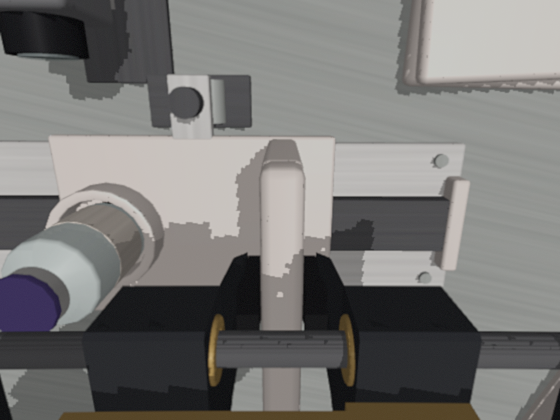

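The housing at (185,103) now straddles the ribs and the carriage still pulls 1.8 N towards -y, so about 1 mm is left.

>>> {"op": "drive_tool", "data": {
  "increments": [
    [[0,0.0008,0,0,-1],[0,0,0,0,-1],[0,0,0,0,-1],[0,0,0,0,-1],[0,0,0,0,-1]]
  ]
}}

```text
t: 23.98
tcp_pos: [0.5465, -0.1567, 0.0805]
tcp_rot: [[0.974, 0.226, 0.0], [0.226, -0.974, -0.0], [0.0, 0.0, -1.0]]
contact_force: [4.0, -0.6, -1.5]
gripper_width: 0.0156
```

>>> {"op": "drive_tool", "data": {
  "increments": [
    [[0,0,0,0,-1],[0,0,0,0,-1],[0,0,0,0,-1],[0,0,0,0,-1],[0,0,0,0,-1]]
  ]
}}

```text
t: 24.6
tcp_pos: [0.5465, -0.1567, 0.0805]
tcp_rot: [[0.974, 0.226, 0.0], [0.226, -0.974, -0.0], [0.0, 0.0, -1.0]]
contact_force: [4.5, -0.8, -2.1]
gripper_width: 0.0152
```

>>> {"op": "drive_tool", "data": {
  "increments": [
    [[0.0003,0.0007,0,0,-1],[0,0,0,0,-1],[0,0,0,0,-1],[0,0,0,0,-1],[0,0,0,0,-1]]
  ]
}}

```text
t: 25.22
tcp_pos: [0.5466, -0.1572, 0.0804]
tcp_rot: [[0.974, 0.226, -0.0], [0.226, -0.974, 0.0], [-0.0, -0.0, -1.0]]
contact_force: [0.9, 2.0, 1.3]
gripper_width: 0.0153
```

Run:
```python
from h import *
th=np.deg2rad(13.0); ex=np.array([np.cos(th),np.sin(th)]);ey=np.array([-np.sin(th),np.cos(th)])
for i in range(3):
    s=state(); print(s['t'],s['tcp_pos'],s['tcp_pos'][:2]@ey,'Fx,y',s['contact_force'][:2]@ex,s['contact_force'][:2]@ey,s['gripper_width'])
    snap(['wrist','scene','top'][i],['w11','s11','t11'][i])
C=cloud('w11'); Y=C[...,:2]@ey;Z=C[...,2]
v=102; print([(u,round(float(Y[v,u]),4),round(float(Z[v,u]),3)) for u in list(range(140,176,3))+list(range(194,258,3))])
C=cloud('s11')
p=np.load('pics/s11.npz')['p'][170:260,200:330]
cv2.imwrite('pics/c11.png',cv2.resize(p,None,fx=6,fy=6,interpolation=cv2.INTER_CUBIC))
```

```text
25.225 [ 0.54658656 -0.157171    0.08043943] -0.2760979356082225 Fx,y 1.3528850522379336 1.7465496678013515 0.015267976783204913
25.275 [ 0.54658496 -0.15717846  0.08044202] -0.2761048490759959 Fx,y 1.5485649167473456 1.872817030226344 0.015404081504624025
25.325 [ 0.54659355 -0.15722102  0.08045338] -0.2761482492917323 Fx,y 1.1175533161843052 0.6399740085664226 0.014764709617307503
[(140, -0.1898, -0.0), (143, -0.1915, -0.0), (146, -0.1936, 0.0), (149, -0.1979, 0.007), (152, -0.1995, 0.007), (155, -0.201, 0.006), (158, -0.2027, 0.006), (161, -0.2049, 0.007), (164, -0.2065, 0.007), (167, -0.2176, 0.037), (170, -0.2194, 0.038), (173, -0.2207, 0.037), (194, -0.2315, 0.038), (197, -0.2331, 0.038), (200, -0.2342, 0.037), (203, -0.2342, 0.029), (206, -0.2351, 0.026), (209, -0.2365, 0.025), (212, -0.237, 0.019), (215, -0.2378, 0.014), (218, -0.2392, 0.012), (221, -0.2405, 0.01), (224, -0.2418, 0.007), (227, -0.2436, 0.007), (230, -0.2452, 0.006), (233, -0.2473, 0.008), (236, -0.2486, 0.004), (239, -0.2507, 0.008), (242, -0.2524, 0.006), (245, -0.2542, 0.007), (248, -0.256, 0.008), (251, -0.2571, -0.0), (254, -0.259, 0.0), (257, -0.2608, 0.0)]
```

View pics/c11.png

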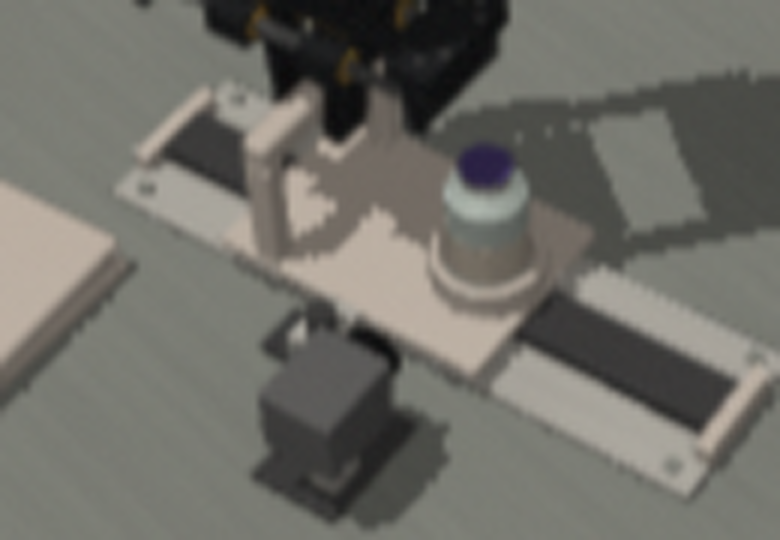

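The push force has changed sign and is down to friction level. The housing (about -0.2265 along the rail) matches the notch plate middle (about -0.2269), and the vial stands in its nest. I'll firm up the grip, let it settle and check.

>>> {"op": "drive_tool", "data": {
  "increments": [
    [[0,0,0,0,-1],[0,0,0,0,-1],[0,0,0,0,-1],[0,0,0,0,-1],[0,0,0,0,-1]]
  ],
  "force": 45
}}

```text
t: 26.0
tcp_pos: [0.5466, -0.1573, 0.0804]
tcp_rot: [[0.974, 0.226, -0.0], [0.226, -0.974, 0.0], [-0.0, -0.0, -1.0]]
contact_force: [-0.4, 0.9, 1.1]
gripper_width: 0.0151
```

Run:
```python
from h import *
s=state(); print(s['t'],s['tcp_pos'],s['contact_force'],s['joint_vel'].round(3),s['gripper_width'])
print(sign_off())
```

```text
26.0 [ 0.54663683 -0.15729939  0.08044428] [-0.42144244  0.93932397  1.14175585] [ 0.002  0.002 -0.    -0.001 -0.001 -0.   ] 0.015110624700555627
the job is handed in; nothing more can be done
None
```

The large vial is in the nest and the carriage is in the notch, with the handle gripped at 45 N. I handed the job in at 26.0 s, and it gave no verdict.

- **Pressing the vial:** I set the vial upright in the nest and pressed it down about 6 mm. At that point the force jumped from 8.5 N to 20 N, which I took as the pad's hard stop. I then eased up before letting go, and later pictures show the vial standing in the ring.
- **Sliding the carriage:** I moved it about 89 mm, against a measured distance of 88.8 mm to the notch. The push force rose to about 5.6 N at the crest, then reversed as the ball dropped in. It ended at about 1 N, roughly friction level.
- **Final position:** The last wrist picture put the ball housing within about 0.5 mm of the notch block's middle.
- **Disagreements:** The cameras differed by 2–3 mm along y on the nest position. I settled this using the vial's known grasp position. Sideways forces on the handle reached about 5 N during the slide and had nearly gone by the end.
- **Bystanders:** I did not touch the two small vials or the bin.

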